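# Unlatch the tumbler carriage and hold it in its click notch

## Robot

A 6-joint arm with a two-finger parallel gripper is mounted at the origin on the work surface. World frame = base frame: x ahead of the robot, y to its left, z up, the work surface at z = 0. Lengths are in m, angles in rad, forces in N, time in s.
With the tool pointing down it reaches from about 0.35 to 0.8 m from the base axis. Payload 7.3 kg.
Tool frame: the origin (TCP) lies at the very end of the fingers, on their centre line; the grasp point (between the pads) lies 19 mm behind it; z points along the fingers, y is the direction in which the jaws open and shut (so a half turn about z gives the same grasp; the last joint's range is limited). The gripper opens to 85 mm and grips with 20 to 120 N. Pads are 22 mm wide; open, the fingers measure 114 mm over their backs; the gripper's body (76 mm by 85 mm) begins 54 mm behind the grasp point. The pads swing forward as they close: fully open they stand 13 mm farther back than shut.
Start: joints at [1.186, 0.342, 1.524, -0, 1.275, -0.146], TCP at [0.124, 0.51, 0.231] pointing down, gripper open.
Joint ranges: [-2.53, 2.53], [-0.77, 2.02], [0.04, 2.7], [-1, 4.14], [0.28, 2.66], [-3.11, 3.11]. Speed limits (rad/s): [2.57, 2.57, 3.14, 3.14, 3.14, 3.14].

## Interface

Orientations are given as [roll, pitch, yaw] about the fixed x, y, z axes, in that order (R = Rz(yaw) Ry(pitch) Rx(roll)).
In Python, from plant import robot, cams gives the robot as it stands.
- The arm moves only by the tool jog_arm, never from a script. Its argument "commands" is a list of rows, each a list of 7 numbers: the shift along the tool's x, y, z in m, then the turn, a rotation vector about the tool's x, y, z in rad, then the gripper command: -1 is shut, 1 is fully open, values between are in proportion. A call has 1 to 12 rows; each row is the pose to reach, as a shift and turn from the pose commanded when the call began, along the tool's axes at that moment; what a row does not reach only later rows make up. A row lasts 1/12 s, in which the tool goes at most 41.7 mm and 7.16 degrees, less where a joint would pass 70% of its speed; a pose out of reach is approached as far as the arm can. A call with a gripper value outside its range is refused whole. The fingers move at their own pace and stop on an object; the grip force is fixed at half the most. Time passes only in rows, so rows that repeat a pose let the fingers close. It gives the time, the measured TCP pose, the force and the opening at its end, in the units of the state.
- robot.state(): the state, without advancing time (a new reading comes with each control period).
- cams.capture(name): name is "side" or "top" or "wrist"; returns the picture (400x640x3 uint8, blue, green, red); there is no depth.
- cams.camera_params(name): a dict with "intrinsics" (3x3 intrinsics, pixels), "xyz" and "attitude" of the camera in the world. Camera axes: x right, y up, looking along -z (the intrinsics and any distortion apply to the point x, -y, -z); pixel columns grow to the right and rows downward; lengths in m; the calibration is good to about 2 mm. A picture is of the moment at which its call begins: read the wrist's pose just before it. camera_params takes no time and is no camera call; for the wrist camera it gives the pose at the moment of the call.
- robot.finish_job(): hands the job in, once; it reports no verdict.
The state is a dict: "t": time; "qpos": joint angles; "joint_vel": joint speeds; "joint_efforts": joint torques, N m; "ee_pos": TCP position; "tcp_rot": TCP orientation; "force": force on the tool from outside, world axes, zero at the start; "torque": the same for the moment, N m; "gripper_width": opening from 0.0 (shut) to 1.0 (fully open).
Only numpy, scipy, OpenCV 4.12 (cv2) and the standard library are available. Lean on these libraries where they do the work, as an engineer would, in place of code of your own. Each camera call takes 0.05 s, during which the arm holds its last target. There are 200 camera calls.

## Task

Push the latch plunger of the tumbler press all the way down until it stays down by itself. Then take the carriage by its upright fin and slide it along the rail towards the press until you feel its spring ball click into the notch, and finish there still gripping the fin, with the ball fully seated in the notch: do not let go at the end. Leave the mug, the tape roll and the jar where they are.

Things in the scene. Friction and masses are not known exactly. Their poses are not given: they have to be found in the camera images.
- press: Fixed black plate with an aluminium rail (44 mm wide, top 38 mm up) along the body's y axis; at the +y end an open tumbler press: black frames from y = +155 mm on, 170 mm tall, pull handle to 260 mm. Black control box, 90 x 120 x 130 mm high, at x -165, y +260 mm. Origin on the table under the rail's centre line. The carriage slides towards +y. Turned by up to 0.25 rad.
- trip_top (a point): Centre of the flat round top (black, 26 mm across) of the latch plunger, on a square steel housing (46 mm) on the robot's side of the rail, at x -95, y +25 mm in the press's frame. The top is 85 mm above the table when up.
- trip (a joint): Latch plunger's travel in m, straight down: 0 up (its nose blocks the carriage), 0.012 fully down (carriage free). Its spring resists with 3 to 4 N; pushed past about 10 mm a catch snaps it down the rest of the way and keeps it down; short of that it comes back up.
- fin_grip (a point): Grip point of the black upright fin at the rear of the carriage: 16 mm thick (press's x), 30 mm long (along the rail), from 52 to 102 mm above the table; the point is on its centre line, 82 mm up. Fingers go either side along x. 30 mm ahead of this point a brass sleeve with a steel stem, 68 mm up; 85 mm ahead a clamped steel tumbler (74 mm dia, lying along the rail, top 131 mm up).
- detent (a joint): Drop of the carriage's spring ball (18 mm) in m: about 0.0004 while it rides along the rail, about 0.0044 when fully seated in the notch; 0.003 is about 1.5 mm off the notch's centre. The steel stem on the carriage, 30 mm ahead of the fin's centre, sinks by as much.
- mug: Bystander: white ceramic mug, 82 mm dia, 95 mm tall, loose on the table; origin at the centre of its underside.
- tape: Bystander: roll of tape, 84 mm dia, 19 mm high, lying flat; origin at the centre of its underside.
- jar: Bystander: small grey jar with a white lid, 54 mm dia, 65 mm tall; origin at the centre of its underside.
- carriage: The sliding carriage; origin under the fin, at table height. Its y in the press's frame: -80 to -60 mm at the start, blocked at -55 while latched, end stop +100. The notch is hidden in the rail, re-set for each job between +5 and +70. Drag about 1 N. From 6 mm short of the notch the ball draws it in with up to 6 N; let go there, it centres itself; driving it out takes about 7 N.

How it is judged:
By the outcome, as a careful person would: the job done as asked, in the order asked, and still so for the second after the job is handed in, while the arm keeps its last pose, push and grip.
It also fails if it takes over 58 s, if anything falls off the work surface, if the arm or the gripper's body presses on something with over 40 N, if the wrist force passes 120 N, or if a joint passes its speed limit or range.

## Working session

There is one attempt and no reset: what is moved stays moved. The work goes in short steps, Python scripts to look and compute and a tool call to move; the robot and the scene stay as the last step left them, time stands still between calls to the robot, and variables do not carry over. Pictures are saved under pics/ and viewed, about 8 in all and at most 12, crops included, and the job is handed in when it is done.

Besides the shell and the picture viewer there is one more tool, called after "Emit:" by a JSON object that holds its "name" and its "arguments", one argument or row to a line. jog_arm: Moves the arm, as the interface text tells. Its arguments: {"type":"object","properties":{"commands":{"type":"array","items":{"type":"array","items":{"type":"number"}}}},"required":["commands"]}

```bash
mkdir -p pics; ls; python3 - <<'E'
from plant import robot,cams
import cv2,json
for n in("top","side"):
    cv2.imwrite(f"pics/{n}0.png",cams.capture(n)); print(n,cams.camera_params(n))
print(cams.camera_params("wrist")); print(robot.state())
E
```

```text
pics
top {'intrinsics': array([[520.17458423,   0.        , 314.29024141],
       [  0.        , 520.17458423, 198.44362341],
       [  0.        ,   0.        ,   1.        ]]), 'xyz': array([ 0.42744814, -0.18345952,  1.19745716]), 'attitude': array([ 0.13427389, -0.00683731, -1.58635006])}
side {'intrinsics': array([[433.84290376,   0.        , 316.16712889],
       [  0.        , 433.84290376, 193.26054622],
       [  0.        ,   0.        ,   1.        ]]), 'xyz': array([ 0.13583988, -0.73140279,  0.62901482]), 'attitude': array([ 0.91514361,  0.01065106, -0.68741476])}
{'intrinsics': array([[334.17594094,   0.        , 322.70305956],
       [  0.        , 334.17594094, 201.31255525],
       [  0.        ,   0.        ,   1.        ]]), 'xyz': array([0.04613813, 0.5291245 , 0.37385351]), 'attitude': array([-3.18969103e-01,  9.91091670e-04,  1.33260413e+00])}
{'t': 0.1, 'qpos': array([ 1.18597642e+00,  3.42692968e-01,  1.52495346e+00,  1.09117180e-05,
        1.27539823e+00, -1.45987068e-01]), 'joint_vel': array([-0.0004236 , -0.0023302 , -0.00419984, -0.00023102, -0.0016674 ,
        0.00092933]), 'joint_efforts': array([ 1.68345374e-03, -4.34452772e+01, -2.46494329e+01, -1.75379032e-04,
        4.66616926e-03,  4.12811085e-05]), 'ee_pos': array([0.12402651, 0.50975812, 0.23066358]), 'tcp_rot': array([-3.14015761e+00, -2.21545079e-04,  2.90275647e+00]), 'force': array([ 0.19195643,  0.55165988, -0.14307961]), 'torque': array([-0.03816295, -0.01652126, -0.01551473]), 'gripper_width': 1.005767451783844}
```

View pics/top0.png

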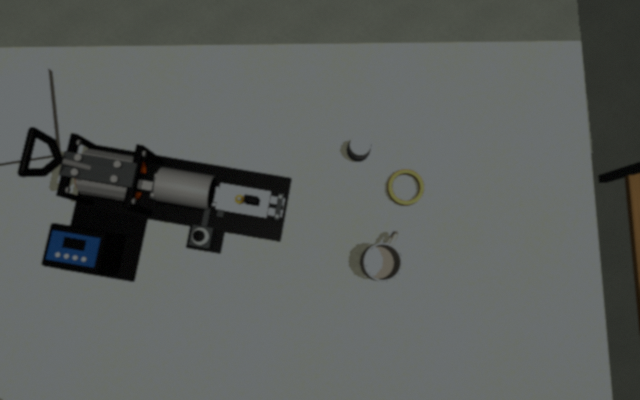

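View pics/side0.png

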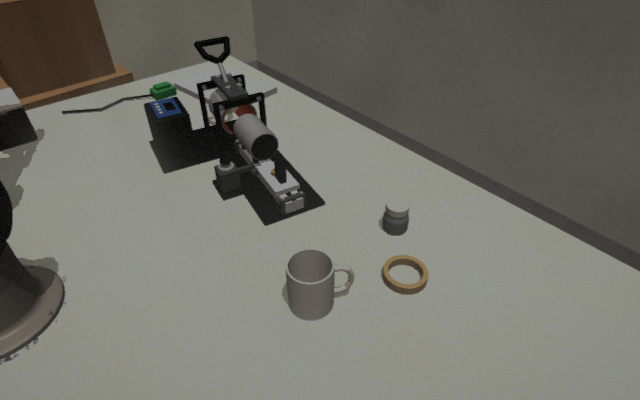

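Top view: plunger at about (200,236), the black fin at about (251,200), the brass sleeve at (239,199), and the rail runs towards image left. Side view: plunger housing at about (228,175), fin at (281,172).

```bash
cat > h.py <<'E'
import numpy as np,cv2
from scipy.spatial.transform import Rotation as R
from plant import robot,cams
def ray(p,uv):
    K=p["intrinsics"]; d=np.linalg.inv(K)@[uv[0],uv[1],1]; d=d*[1,-1,-1]
    return np.array(p["xyz"]),R.from_euler("xyz",p["attitude"]).apply(d)
def onplane(p,uv,z):
    o,d=ray(p,uv); return o+d*(z-o[2])/d[2]
def proj(p,X):
    c=R.from_euler("xyz",p["attitude"]).inv().apply(np.array(X)-p["xyz"])*[1,-1,-1]
    q=p["intrinsics"]@c; return q[:2]/q[2]
def tri(rays):
    A=np.zeros((3,3));b=np.zeros(3)
    for o,d in rays:
        d=d/np.linalg.norm(d);M=np.eye(3)-np.outer(d,d);A+=M;b+=M@o
    return np.linalg.solve(A,b)
E
python3 - <<'E'
from h import *
t=cv2.imread("pics/top0.png");s=cv2.imread("pics/side0.png")
a=cv2.resize(t[165:265,180:300],None,fx=6,fy=6,interpolation=cv2.INTER_CUBIC)
a=cv2.convertScaleAbs(a,alpha=1.8,beta=20)
b=cv2.resize(s[100:220,205:335],None,fx=6,fy=6,interpolation=cv2.INTER_CUBIC)[:,:]
b=cv2.convertScaleAbs(b,alpha=1.8,beta=20)
b=cv2.resize(b,(650,600))
cv2.imwrite("pics/c1.png",a);cv2.imwrite("pics/c2.png",b)
p=cams.camera_params("top")
for n,uv,z in(("trip",(200,236),.085),("fin",(251,200),.102),("mug",(379,262),.095),("jar",(359,146),.065)):print(n,onplane(p,uv,z))
E
```

```text
trip [0.50029626 0.05173629 0.085     ]
fin [ 0.57393121 -0.05887742  0.102     ]
mug [ 0.43921705 -0.3274637   0.095     ]
jar [ 0.69675658 -0.29504584  0.065     ]
```

View pics/c1.png

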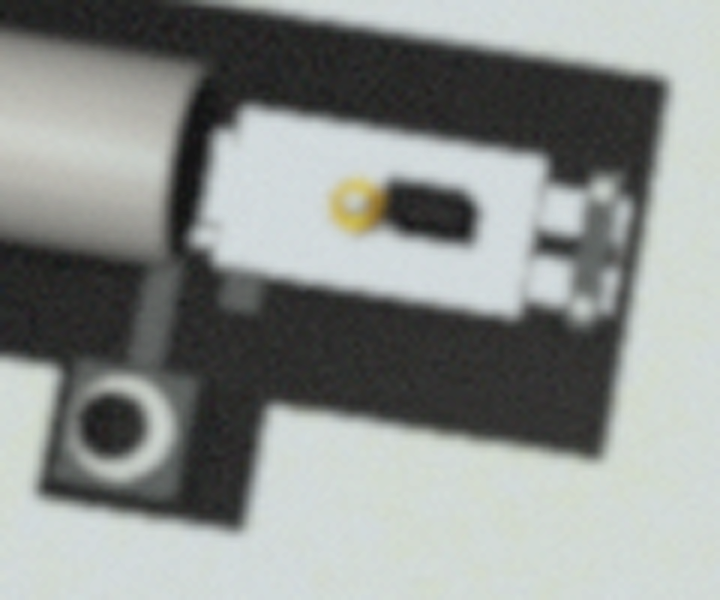

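View pics/c2.png

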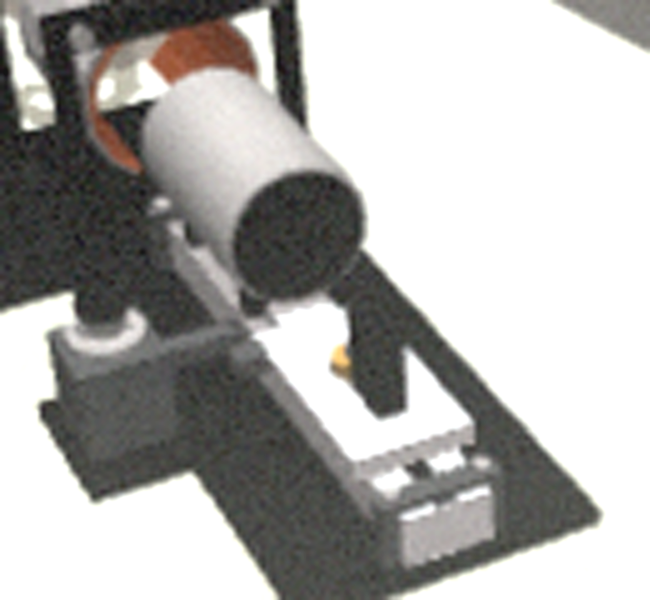

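```bash
python3 - <<'E'
from h import *
p=cams.camera_params("top");ps=cams.camera_params("side")
t=cv2.imread("pics/top0.png");g=cv2.cvtColor(t,cv2.COLOR_BGR2GRAY)
G=cv2.resize(g,None,fx=4,fy=4,interpolation=cv2.INTER_CUBIC)
u=lambda q:((np.array(q)+.5)/4-.5)
def sub(x0,x1,y0,y1):return G[y0*4:y1*4,x0*4:x1*4],np.array([x0*4,y0*4])
# fin
w,o=sub(240,265,190,212);thr=(int(w.min())+int(np.percentile(w,95)))/2
c=max(cv2.findContours((w<thr).astype(np.uint8),0,cv2.CHAIN_APPROX_NONE)[0],key=cv2.contourArea)[:,0]+o
# plate rear edge: row-wise dark->light crossing between rows 185..235
def edge(pts):
    P=np.array([onplane(p,u(q),.006)[:2] for q in pts],np.float32)
    vx,vy,_,_=cv2.fitLine(P,cv2.DIST_HUBER,0,.01,.01).ravel();return vx,vy
pts=[]
for r in range(185*4,235*4,4):
    row=G[r,282*4:296*4].astype(int);k=np.where(row>90)[0]
    if len(k):pts.append((282*4+k[0],r))
vx,vy=edge(pts);v=np.array([vx,vy])*np.sign(vx);yaw1=np.arctan2(v[1],v[0])
print(len(pts),"yaw rear edge",yaw1)
# plate far edge
pts=[]
for cc in range(225*4,285*4,4):
    col=G[160*4:190*4,cc].astype(int);k=np.where(col<70)[0]
    if len(k):pts.append((cc,160*4+k[0]))
vx,vy=edge(pts);v=np.array([vx,vy])*np.sign(vy);print(len(pts),"yaw far edge",np.arctan2(-v[0],v[1]))
yaw2=np.arctan2(-v[0],v[1]);yaw=(yaw1+yaw2)/2
Rm=np.array([[np.cos(yaw),-np.sin(yaw)],[np.sin(yaw),np.cos(yaw)]])
L=lambda z:np.array([onplane(p,u(q),z)[:2]@Rm for q in c])
T=L(.102);B=L(.052);pr=lambda a,q:np.percentile(a,q)
print("fin rot-frame top x/y max",T.max(0),"base min",B.min(0),"top min",T.min(0))
fin=np.array([T[:,0].max()-.008,T[:,1].max()-.015]);fin2=B.min(0)+[.008,.015]
print("fin est top/base",fin,fin2,"world",Rm@fin,Rm@fin2)
# trip: dark disc within ring
w,o=sub(192,207,228,243)
ring=(w>130).astype(np.uint8);cs=cv2.findContours(ring,cv2.RETR_EXTERNAL,2)[0];k=max(cs,key=cv2.contourArea)
e=cv2.minEnclosingCircle(k);print("ring",u(np.array(e[0])+o),e[1]/4)
hole=cv2.morphologyEx(ring,cv2.MORPH_OPEN,np.ones((2,2)))
cs,h=cv2.findContours(ring,cv2.RETR_CCOMP,2)
for i,k in enumerate(cs):
    if h[0][i][3]>=0 and cv2.contourArea(k)>50:
        e=cv2.minEnclosingCircle(k);uv=u(np.array(e[0])+o);X=onplane(p,uv,.085)
        print("disc",uv,e[1]/4,X,"rel fin",X[:2]@Rm-fin)
uvs=(205+105*130/650,100+300*120/600)
for z in(.07,.085):
    print("side trip",uvs,onplane(ps,uvs,z))
print("proj trip in side",proj(ps,X), "fin top side",proj(ps,[*(Rm@fin),.102]))
E
```

```text
50 yaw rear edge -0.18362859
60 yaw far edge -0.18319649
fin rot-frame top x/y max [0.58491632 0.06588498] base min [0.57110952 0.03576183] top min [0.56598621 0.02973001]
fin est top/base [0.57691632 0.05088498] [0.57910952 0.05076183] world [ 0.57652041 -0.05518993] [ 0.57865436 -0.05571102]Traceback (most recent call last):
  File "<stdin>", line 35, in <module>
ValueError: max() iterable argument is empty
```

```bash
python3 - <<'E'
from h import *
p=cams.camera_params("top");ps=cams.camera_params("side")
g=cv2.cvtColor(cv2.imread("pics/top0.png"),cv2.COLOR_BGR2GRAY)
G=cv2.resize(g[228:244,190:210],None,fx=6,fy=6,interpolation=cv2.INTER_CUBIC)
yaw=-.1834;Rm=np.array([[np.cos(yaw),-np.sin(yaw)],[np.sin(yaw),np.cos(yaw)]])
fin=np.array([.578,.0508])
print(G.min(),G.max())
for th in(45,55,65):
  for k in cv2.findContours((G<th).astype(np.uint8),cv2.RETR_LIST,2)[0]:
    e=cv2.minEnclosingCircle(k)
    if cv2.contourArea(k)>300 and e[1]<50:
        uv=(np.array(e[0])+.5)/6-.5+[190,228];X=onplane(p,uv,.085);print(th,uv,e[1]/6,cv2.contourArea(k)/36,X,X[:2]@Rm-fin,proj(ps,X))
X=onplane(p,(198.3,235.0),.085);print("hand",X,X[:2]@Rm-fin,proj(ps,X))
print(proj(ps,[*(Rm@fin),.102]))
E
```

```text
4 104
45 [197.80733935 235.10244624] 5.761242548624675 89.01388888888889 [0.50228211 0.05643549 0.085     ] [-0.09443385  0.09629203] [224.67617787 158.56068716]
45 [191.5 235.5] 8.145397186279297 24.694444444444443 [0.50163694 0.06986191 0.085     ] [-0.09751683  0.10937561] [221.51733232 156.25183772]
55 [207.41666667 240.58333333] 3.468125343322754 9.930555555555555 [0.49029026 0.03581609 0.085     ] [-0.10246415  0.07383143] [224.62054978 164.23204183]
55 [207.25 230.75] 3.8369712829589844 12.125 [0.51127835 0.03642159 0.085     ] [-0.08193848  0.07825445] [232.54409726 160.81507042]
65 [206.83333333 235.5       ] 8.3275146484375 31.069444444444443 [0.50114284 0.03718837 0.085     ] [-0.09204385  0.07715992] [228.50197681 162.25944415]
hand [0.5024849  0.05538873 0.085     ] [-0.09404356  0.0952998 ] [224.98265    158.71882192]
[279.09029832 161.13548465]
```

```bash
cat >> h.py <<'E'
def to(X,yaw,tilt=0):
    s=robot.state();R0=R.from_euler("xyz",s["tcp_rot"]);R1=R.from_euler("xyz",[np.pi,0,yaw])
    d=R0.inv().apply(np.array(X)-s["ee_pos"]);r=(R0.inv()*R1).as_rotvec()
    print("t",s["t"],"pos",s["ee_pos"].round(4),"rpy",s["tcp_rot"].round(3),"f",s["force"].round(2),"w",round(s["gripper_width"],3),"q",s["qpos"].round(2));print("cmd",d.round(4),r.round(4))
E
python3 -c "
from h import *
to([.502,.0555,.231],1.387)"
```

```text
t 0.1 pos [0.124  0.5098 0.2307] rpy [-3.14  -0.     2.903] f [ 0.19  0.55 -0.14] w 1.006 q [ 1.19  0.34  1.52  0.    1.28 -0.15]
cmd [-4.747e-01 -3.519e-01  1.000e-04] [-1.3000e-03  9.0000e-04  1.5158e+00]
```

Emit:
{"name": "jog_arm", "arguments": {
  "commands": [
    [-0.4747,-0.3519,0,0,0,1.5158,-1],
    [-0.4747,-0.3519,0,0,0,1.5158,-1],
    [-0.4747,-0.3519,0,0,0,1.5158,-1],
    [-0.4747,-0.3519,0,0,0,1.5158,-1],
    [-0.4747,-0.3519,0,0,0,1.5158,-1],
    [-0.4747,-0.3519,0,0,0,1.5158,-1],
    [-0.4747,-0.3519,0,0,0,1.5158,-1],
    [-0.4747,-0.3519,0,0,0,1.5158,-1],
    [-0.4747,-0.3519,0,0,0,1.5158,-1],
    [-0.4747,-0.3519,0,0,0,1.5158,-1],
    [-0.4747,-0.3519,0,0,0,1.5158,-1],
    [-0.4747,-0.3519,0,0,0,1.5158,-1]
  ]
}}

```text
t: 1.1
ee_pos: [0.4448, 0.1238, 0.2312]
tcp_rot: [-3.141, -0.0, 1.396]
force: [0.5, 0.7, -0.7]
gripper_width: -0.0
```

```bash
python3 -c "
from h import *
to([.502,.0555,.18],1.387)"
```

```text
t 1.1 pos [0.4448 0.1238 0.2312] rpy [-3.141 -0.     1.396] f [ 0.52  0.7  -0.69] w -0.0 q [0.11 0.23 1.69 0.   1.23 0.28]
cmd [-0.0574  0.0683  0.0512] [-0.0003 -0.0001  0.0093]
```

Emit:
{"name": "jog_arm", "arguments": {
  "commands": [
    [-0.057,0.068,0.02,0,0,0,-1],
    [-0.057,0.068,0.05,0,0,0,-1],
    [-0.057,0.068,0.05,0,0,0,-1],
    [-0.057,0.068,0.05,0,0,0,-1],
    [-0.057,0.068,0.05,0,0,0,-1],
    [-0.057,0.068,0.05,0,0,0,-1]
  ]
}}

```text
t: 1.6
ee_pos: [0.5011, 0.0589, 0.1818]
tcp_rot: [-3.141, -0.0, 1.403]
force: [-0.2, -0.8, -0.7]
gripper_width: 0.001
```

```bash
python3 - <<'E'
from h import *
to([.502,.0555,.095],1.387)
a=cams.capture("wrist");p=cams.camera_params("wrist");print(p,proj(p,[.502,.0555,.085]),proj(p,[.5775,-.0555,.102]),proj(p,robot.state()["ee_pos"]))
cv2.imwrite("pics/w1.png",cv2.convertScaleAbs(a,alpha=1.5,beta=10))
E
```

```text
t 1.6 pos [0.5011 0.0589 0.1818] rpy [-3.141 -0.     1.403] f [-0.19 -0.78 -0.7 ] w 0.001 q [-0.04  0.35  1.66  0.    1.13  0.13]
cmd [-0.0032  0.0014  0.0868] [-0.0002 -0.0004  0.016 ]
{'intrinsics': array([[334.17594094,   0.        , 322.70305956],
       [  0.        , 334.17594094, 201.31255525],
       [  0.        ,   0.        ,   1.        ]]), 'xyz': array([0.51464001, 0.13859722, 0.32537529]), 'attitude': array([-0.31764504, -0.00167933, -0.16632683])} [323.86915064 207.56251767] [439.21987285 328.25382766] [322.08388882 267.18297269]
```

View pics/w1.png

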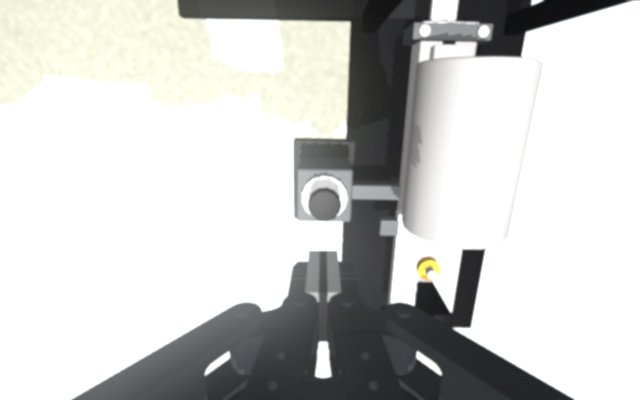

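Wrist view: plunger top at (324,203), predicted (324,208), so about 3 mm further in +y. The closed fingertips are at about (323,255). I'll split the difference and press.

Emit:
{"name": "jog_arm", "arguments": {
  "commands": [
    [-0.002,0.001,0.04,0,0,0.016,-1],
    [-0.002,0.001,0.075,0,0,0.016,-1],
    [-0.002,0.001,0.09,0,0,0.016,-1],
    [-0.002,0.001,0.097,0,0,0.016,-1],
    [-0.002,0.001,0.101,0,0,0.016,-1],
    [-0.002,0.001,0.104,0,0,0.016,-1],
    [-0.002,0.001,0.104,0,0,0.016,-1],
    [-0.002,0.001,0.104,0,0,0.016,-1]
  ]
}}

```text
t: 2.32
ee_pos: [0.5029, 0.0565, 0.0786]
tcp_rot: [3.139, -0.001, 1.387]
force: [-1.7, 1.4, 3.9]
gripper_width: -0.005
```

```bash
python3 -c "
from h import *
to([.502,.0565,.073],1.387)"
```

```text
t 2.3167 pos [0.5029 0.0565 0.0786] rpy [ 3.139e+00 -1.000e-03  1.387e+00] f [-1.71  1.37  3.88] w -0.005 q [-0.04  0.49  1.78  0.    0.88  0.14]
cmd [-0.0002 -0.0009  0.0056] [ 0.0024 -0.0007  0.0002]
```

Contact, 3.9 N (spring 3–4 N), 6.4 mm down. Continue slowly to just past full travel.

Emit:
{"name": "jog_arm", "arguments": {
  "commands": [
    [0,0,0.0025,0,0,0,-1],
    [0,0,0.004,0,0,0,-1],
    [0,0,0.005,0,0,0,-1],
    [0,0,0.006,0,0,0,-1],
    [0,0,0.006,0,0,0,-1],
    [0,0,0.006,0,0,0,-1]
  ]
}}

```text
t: 2.82
ee_pos: [0.5033, 0.0562, 0.073]
tcp_rot: [3.138, -0.001, 1.387]
force: [-3.6, 2.4, 15.9]
gripper_width: -0.0
```

15.9 N at z = 0.073, so it has bottomed. Lift and check that it stays down.

Emit:
{"name": "jog_arm", "arguments": {
  "commands": [
    [0,0,-0.02,0,0,0,-1],
    [0,0,-0.06,0,0,0,-1],
    [0,0,-0.1,0,0,0,-1],
    [0,0,-0.11,0,0,0,-1],
    [0,0,-0.11,0,0,0,-1],
    [0,0,-0.11,0,0,0,-1]
  ]
}}

```text
t: 3.32
ee_pos: [0.5024, 0.0558, 0.1814]
tcp_rot: [3.14, 0.0, 1.387]
force: [0.3, 0.1, -0.9]
gripper_width: -0.001
```

```bash
python3 - <<'E'
from h import *
to([.5775,-.0555,.18],1.387)
p=cams.camera_params("wrist");a=cams.capture("wrist")
print(proj(p,[.502,.0565,.085]),proj(p,[.502,.0565,.073]),proj(p,[.5775,-.0555,.102]))
s=cams.capture("side")
A=cv2.resize(a[120:400,270:510],None,fx=2,fy=2);S=cv2.resize(s[110:220,205:315],None,fx=5,fy=5)[:560,:]
S=cv2.resize(S,(310,560//560*560)) if 0 else cv2.resize(S,(310,310))
c=np.zeros((560,790,3),np.uint8);c[:,:480]=A;c[:310,480:]=S
cv2.imwrite("pics/w2.png",cv2.convertScaleAbs(c,alpha=1.5,beta=10))
E
```

```text
t 3.3167 pos [0.5024 0.0558 0.1814] rpy [3.14  0.    1.387] f [ 0.27  0.11 -0.9 ] w -0.001 q [-0.04  0.35  1.66 -0.    1.13  0.14]
cmd [-0.0957  0.0942  0.0015] [ 0.0014  0.     -0.0004]
[321.33197715 202.70388211] [321.35821729 197.89156417] [440.05743348 323.84094972]
```

View pics/w2.png

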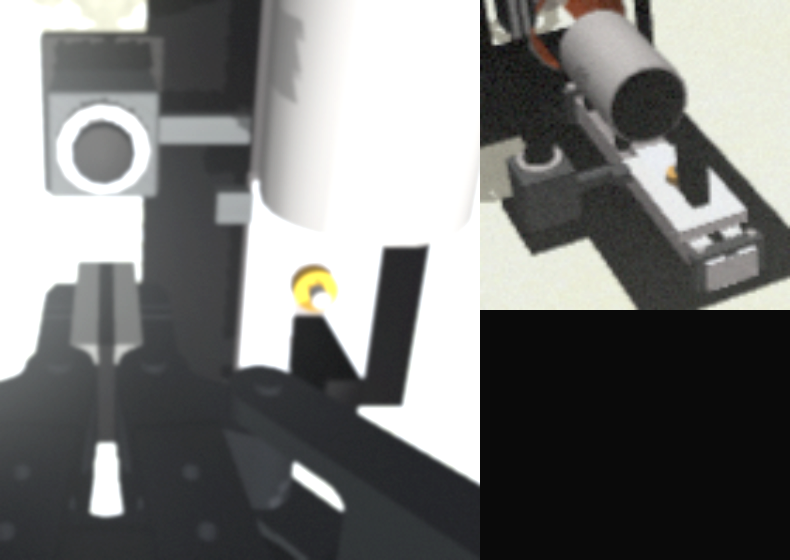

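Wrist and side crops: the black top now sits concentric in its white collar at about (321,195), against a predicted 198 for down and 203 for up. It stayed latched. Now check the fin position against the stem at about (428,268) and move above the fin.

```bash
python3 - <<'E'
from h import *
p=cams.camera_params("wrist")
s=onplane(p,(428,268),.068);print("stem",s,"fin from stem",s[:2]-.03*np.array([.182,.983]))
to([.5775,-.055,.18],1.387)
E
```

```text
stem [ 0.57881911 -0.02324467  0.068     ] fin from stem [ 0.57335911 -0.05273467]
t 3.4167 pos [0.5014 0.056  0.1798] rpy [-3.139  0.     1.387] f [ 0.01 -0.3  -0.7 ] w -0.0 q [-0.04  0.36  1.66 -0.    1.13  0.14]
cmd [-0.0951  0.0951 -0.0004] [-0.0025  0.0004 -0.0003]
```

Emit:
{"name": "jog_arm", "arguments": {
  "commands": [
    [-0.03,0.03,0,0,0,0,1],
    [-0.06,0.06,0,0,0,0,1],
    [-0.09,0.09,0,0,0,0,1],
    [-0.0945,0.093,0.02,0,0,0,1],
    [-0.0945,0.093,0.04,0,0,0,1],
    [-0.0945,0.093,0.04,0,0,0,1],
    [-0.0945,0.093,0.04,0,0,0,1],
    [-0.0945,0.093,0.04,0,0,0,1]
  ]
}}

```text
t: 4.08
ee_pos: [0.5762, -0.0534, 0.1413]
tcp_rot: [-3.141, -0.0, 1.387]
force: [1.7, -0.7, 0.8]
gripper_width: 1.002
```

```bash
python3 - <<'E'
from h import *
to([.5755,-.054,.066],1.387)
p=cams.camera_params("wrist");a=cams.capture("wrist")
for x in(.5735,.5775):print(proj(p,[x,-.054,.102]),proj(p,[x+.0055,-.0245,.068]))
print(proj(p,robot.state()["ee_pos"]))
cv2.imwrite("pics/w3.png",cv2.convertScaleAbs(cv2.resize(a[180:400,200:460],None,fx=2.5,fy=2.5),alpha=1.8,beta=25))
E
```

```text
t 4.0833 pos [ 0.5762 -0.0534  0.1413] rpy [-3.141 -0.     1.387] f [ 1.7  -0.75  0.84] w 1.002 q [-0.22  0.52  1.5   0.    1.12 -0.04]
cmd [-0.0007 -0.0006  0.0753] [-0.0007 -0.0001  0.0003]
[317.90719717 235.74353144] [318.46848951 173.19792726]
[324.52128499 234.62013611] [324.39889592 172.1265267 ]
[322.83378924 267.75294177]
```

View pics/w3.png

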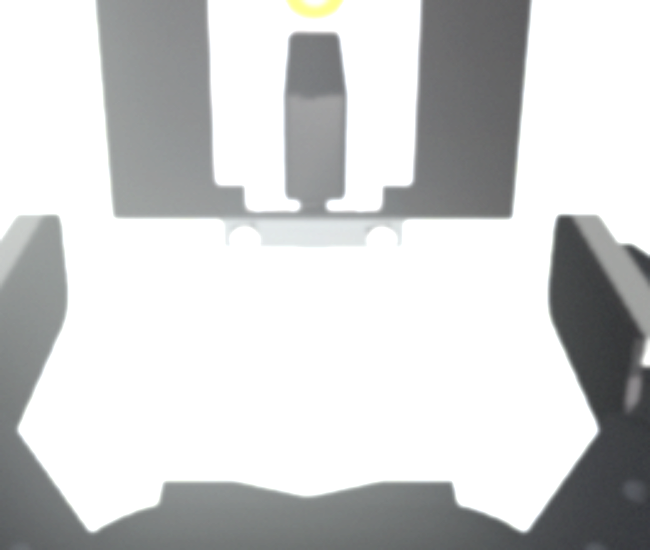

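Wrist view: the fin top is centred at about (326,239) between the fingers. That agrees with the top-camera estimate of (0.578, -0.0555). Descend and grip.

Emit:
{"name": "jog_arm", "arguments": {
  "commands": [
    [-0.002,0.002,0.02,0,0,0,1],
    [-0.002,0.002,0.045,0,0,0,1],
    [-0.002,0.002,0.065,0,0,0,1],
    [-0.002,0.002,0.071,0,0,0,1],
    [-0.002,0.002,0.071,0,0,0,1],
    [-0.002,0.002,0.071,0,0,0,0.4],
    [-0.002,0.002,0.071,0,0,0,-0.2],
    [-0.002,0.002,0.071,0,0,0,-0.5],
    [-0.002,0.002,0.071,0,0,0,-0.5],
    [-0.002,0.002,0.071,0,0,0,-0.5]
  ]
}}

```text
t: 4.97
ee_pos: [0.5783, -0.0562, 0.0711]
tcp_rot: [3.14, -0.0, 1.387]
force: [0.4, -0.2, -0.6]
gripper_width: 0.3
```

Emit:
{"name": "jog_arm", "arguments": {
  "commands": [
    [0,0,0,0,0,0,-1],
    [0,0,0,0,0,0,-1],
    [0,0,0,0,0,0,-1],
    [0,0,0,0,0,0,-1],
    [0,0,0,0,0,0,-1],
    [0,0,0,0,0,0,-1]
  ]
}}

```text
t: 5.47
ee_pos: [0.5774, -0.056, 0.071]
tcp_rot: [-3.141, -0.0, 1.387]
force: [-4.0, 0.4, 5.6]
gripper_width: 0.179
```

```bash
python3 - <<'E'
from h import *
to([.5775,-.0555,.07],1.387)
E
```

```text
t 5.4667 pos [ 0.5774 -0.056   0.071 ] rpy [-3.141 -0.     1.387] f [-4.05  0.42  5.63] w 0.179 q [-0.23  0.61  1.57  0.    0.97 -0.04]
cmd [0.0006 0.     0.001 ] [-0.0009 -0.0001 -0.0002]
```

Emit:
{"name": "jog_arm", "arguments": {
  "commands": [
    [0.004,-0.0007,0,0,0,0,-1],
    [0.012,-0.0007,0,0,0,0,-1],
    [0.022,-0.0007,0,0,0,0,-1],
    [0.032,-0.0007,0,0,0,0,-1],
    [0.042,-0.0007,0,0,0,0,-1],
    [0.05,-0.0007,0,0,0,0,-1],
    [0.056,-0.0007,0,0,0,0,-1],
    [0.06,-0.0007,0,0,0,0,-1],
    [0.06,-0.0007,0,0,0,0,-1],
    [0.06,-0.0007,0,0,0,0,-1]
  ]
}}

```text
t: 6.3
ee_pos: [0.5886, 0.004, 0.071]
tcp_rot: [3.141, -0.001, 1.387]
force: [-1.5, 2.1, 4.3]
gripper_width: 0.176
```

```bash
cat >> h.py <<'E'
def st():
    s=robot.state();c=np.array([.1824,.9832]);y=(s["ee_pos"][:2]-[.5774,-.056])@c*1000-70.5
    x=(s["ee_pos"][:2]-[.5774,-.056])@[.9832,-.1824]*1000
    f=s["force"];print("t",round(s["t"],2),"y_press",y.round(2),"x",x.round(2),"F along",(f[:2]@c).round(2),"across",(f[:2]@[.9832,-.1824]).round(2),"z",f[2].round(2),"w",round(s["gripper_width"],3))
E
python3 -c "
from h import *
st()
a=cams.capture('side');cv2.imwrite('pics/s2.png',cv2.resize(a[30:230,100:360],None,fx=3,fy=3))"
```

```text
t 6.3 y_press -9.51 x 0.05 F along 1.82 across -1.82 z 4.27 w 0.176
```

View pics/s2.png

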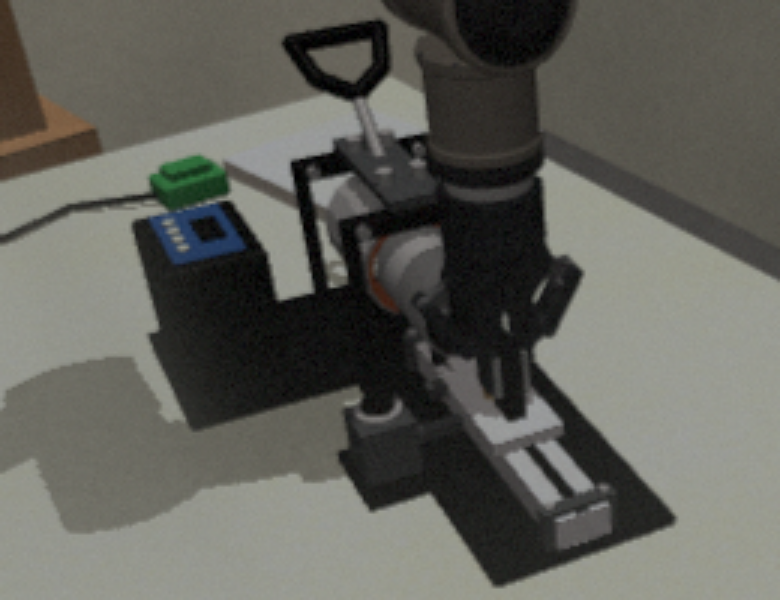

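The carriage moved 61 mm with the fingers, past the latch block at -55. Now slow steps while watching the force.

Emit:
{"name": "jog_arm", "arguments": {
  "commands": [
    [0.001,0,0,0,0,0,-1],
    [0.002,0,0,0,0,0,-1],
    [0.003,0,0,0,0,0,-1],
    [0.004,0,0,0,0,0,-1],
    [0.004,0,0,0,0,0,-1]
  ]
}}

```text
t: 6.77
ee_pos: [0.5892, 0.0072, 0.071]
tcp_rot: [3.141, -0.0, 1.387]
force: [-1.6, -0.8, 4.4]
gripper_width: 0.177
```

Emit:
{"name": "jog_arm", "arguments": {
  "commands": [
    [0.001,0,0,0,0,0,-1],
    [0.002,0,0,0,0,0,-1],
    [0.003,0,0,0,0,0,-1],
    [0.004,0,0,0,0,0,-1],
    [0.004,0,0,0,0,0,-1]
  ]
}}

```text
t: 7.18
ee_pos: [0.5899, 0.0112, 0.071]
tcp_rot: [3.141, -0.0, 1.387]
force: [-2.0, -0.9, 5.9]
gripper_width: 0.175
```

Emit:
{"name": "jog_arm", "arguments": {
  "commands": [
    [0.001,0,0,0,0,0,-1],
    [0.002,0,0,0,0,0,-1],
    [0.003,0,0,0,0,0,-1],
    [0.003,0,0,0,0,0,-1]
  ]
}}

```text
t: 7.52
ee_pos: [0.5905, 0.0141, 0.071]
tcp_rot: [3.141, -0.0, 1.387]
force: [-2.5, -0.9, 5.7]
gripper_width: 0.177
```

Emit:
{"name": "jog_arm", "arguments": {
  "commands": [
    [0.001,0,0,0,0,0,-1],
    [0.002,0,0,0,0,0,-1],
    [0.003,0,0,0,0,0,-1],
    [0.003,0,0,0,0,0,-1]
  ]
}}

```text
t: 7.85
ee_pos: [0.591, 0.0171, 0.071]
tcp_rot: [3.141, -0.0, 1.387]
force: [-1.3, -0.4, 5.5]
gripper_width: 0.174
```

```bash
python3 -c "
from h import *
st()"
```

```text
t 7.85 y_press 3.82 x 0.07 F along -0.66 across -1.24 z 5.47 w 0.174
```

Emit:
{"name": "jog_arm", "arguments": {
  "commands": [
    [0.001,0,0,0,0,0,-1],
    [0.002,0,0,0,0,0,-1],
    [0.003,0,0,0,0,0,-1],
    [0.003,0,0,0,0,0,-1]
  ]
}}

```text
t: 8.18
ee_pos: [0.5916, 0.02, 0.071]
tcp_rot: [3.141, -0.0, 1.387]
force: [-1.4, -1.2, 6.1]
gripper_width: 0.181
```

Emit:
{"name": "jog_arm", "arguments": {
  "commands": [
    [0.001,0,0,0,0,0,-1],
    [0.002,0,0,0,0,0,-1],
    [0.003,0,0,0,0,0,-1],
    [0.003,0,0,0,0,0,-1]
  ]
}}

```text
t: 8.52
ee_pos: [0.5921, 0.023, 0.071]
tcp_rot: [3.141, -0.0, 1.387]
force: [0.0, -1.2, 5.8]
gripper_width: 0.173
```

Emit:
{"name": "jog_arm", "arguments": {
  "commands": [
    [0.001,0,0,0,0,0,-1],
    [0.002,0,0,0,0,0,-1],
    [0.003,0,0,0,0,0,-1],
    [0.003,0,0,0,0,0,-1]
  ]
}}

```text
t: 8.85
ee_pos: [0.5927, 0.0259, 0.071]
tcp_rot: [3.141, -0.0, 1.387]
force: [-2.1, -1.1, 4.4]
gripper_width: 0.176
```

Emit:
{"name": "jog_arm", "arguments": {
  "commands": [
    [0.001,0,0,0,0,0,-1],
    [0.002,0,0,0,0,0,-1],
    [0.003,0,0,0,0,0,-1],
    [0.003,0,0,0,0,0,-1]
  ]
}}

```text
t: 9.18
ee_pos: [0.5932, 0.0288, 0.071]
tcp_rot: [3.141, -0.0, 1.387]
force: [-1.4, -0.3, 5.0]
gripper_width: 0.177
```

Emit:
{"name": "jog_arm", "arguments": {
  "commands": [
    [0.001,0,0,0,0,0,-1],
    [0.002,0,0,0,0,0,-1],
    [0.003,0,0,0,0,0,-1],
    [0.003,0,0,0,0,0,-1]
  ]
}}

```text
t: 9.52
ee_pos: [0.5938, 0.0318, 0.071]
tcp_rot: [3.141, -0.0, 1.387]
force: [-2.8, -0.6, 4.7]
gripper_width: 0.176
```

Emit:
{"name": "jog_arm", "arguments": {
  "commands": [
    [0.001,0,0,0,0,0,-1],
    [0.002,0,0,0,0,0,-1],
    [0.003,0,0,0,0,0,-1],
    [0.003,0,0,0,0,0,-1]
  ]
}}

```text
t: 9.85
ee_pos: [0.5943, 0.0348, 0.071]
tcp_rot: [3.141, -0.0, 1.387]
force: [-1.1, -1.5, 5.2]
gripper_width: 0.175
```

Emit:
{"name": "jog_arm", "arguments": {
  "commands": [
    [0.001,0,0,0,0,0,-1],
    [0.002,0,0,0,0,0,-1],
    [0.003,0,0,0,0,0,-1],
    [0.003,0,0,0,0,0,-1]
  ]
}}

```text
t: 10.18
ee_pos: [0.5949, 0.0377, 0.071]
tcp_rot: [3.141, -0.0, 1.387]
force: [-1.3, -0.1, 5.7]
gripper_width: 0.176
```

Emit:
{"name": "jog_arm", "arguments": {
  "commands": [
    [0.001,0,0,0,0,0,-1],
    [0.002,0,0,0,0,0,-1],
    [0.003,0,0,0,0,0,-1],
    [0.003,0,0,0,0,0,-1]
  ]
}}

```text
t: 10.52
ee_pos: [0.5954, 0.0407, 0.071]
tcp_rot: [3.141, -0.0, 1.387]
force: [-2.0, -1.4, 5.2]
gripper_width: 0.18
```

Emit:
{"name": "jog_arm", "arguments": {
  "commands": [
    [0.001,0,0,0,0,0,-1],
    [0.002,0,0,0,0,0,-1],
    [0.003,0,0,0,0,0,-1],
    [0.003,0,0,0,0,0,-1]
  ]
}}

```text
t: 10.85
ee_pos: [0.596, 0.0436, 0.071]
tcp_rot: [3.141, -0.0, 1.387]
force: [-0.7, -0.7, 4.6]
gripper_width: 0.176
```

Emit:
{"name": "jog_arm", "arguments": {
  "commands": [
    [0.001,0,0,0,0,0,-1],
    [0.002,0,0,0,0,0,-1],
    [0.003,0,0,0,0,0,-1],
    [0.003,0,0,0,0,0,-1]
  ]
}}

```text
t: 11.18
ee_pos: [0.5965, 0.0466, 0.071]
tcp_rot: [3.141, -0.0, 1.387]
force: [-2.2, -1.1, 4.4]
gripper_width: 0.178
```

Emit:
{"name": "jog_arm", "arguments": {
  "commands": [
    [0.001,0,0,0,0,0,-1],
    [0.002,0,0,0,0,0,-1],
    [0.003,0,0,0,0,0,-1],
    [0.003,0,0,0,0,0,-1]
  ]
}}

```text
t: 11.52
ee_pos: [0.5971, 0.0495, 0.071]
tcp_rot: [3.141, -0.0, 1.387]
force: [-1.8, -0.4, 5.7]
gripper_width: 0.179
```

Emit:
{"name": "jog_arm", "arguments": {
  "commands": [
    [0.001,0,0,0,0,0,-1],
    [0.002,0,0,0,0,0,-1],
    [0.003,0,0,0,0,0,-1],
    [0.003,0,0,0,0,0,-1]
  ]
}}

```text
t: 11.85
ee_pos: [0.5976, 0.0525, 0.071]
tcp_rot: [3.141, -0.0, 1.387]
force: [-1.1, -0.0, 5.4]
gripper_width: 0.174
```

Emit:
{"name": "jog_arm", "arguments": {
  "commands": [
    [0.001,0,0,0,0,0,-1],
    [0.002,0,0,0,0,0,-1],
    [0.003,0,0,0,0,0,-1],
    [0.003,0,0,0,0,0,-1]
  ]
}}

```text
t: 12.18
ee_pos: [0.5982, 0.0554, 0.071]
tcp_rot: [3.141, -0.0, 1.387]
force: [-1.5, -0.4, 4.9]
gripper_width: 0.175
```

Emit:
{"name": "jog_arm", "arguments": {
  "commands": [
    [0.001,0,0,0,0,0,-1],
    [0.002,0,0,0,0,0,-1],
    [0.003,0,0,0,0,0,-1],
    [0.003,0,0,0,0,0,-1]
  ]
}}

```text
t: 12.52
ee_pos: [0.5987, 0.0584, 0.071]
tcp_rot: [3.141, -0.0, 1.387]
force: [-1.7, -0.5, 4.8]
gripper_width: 0.176
```

Emit:
{"name": "jog_arm", "arguments": {
  "commands": [
    [0.001,0,0,0,0,0,-1],
    [0.002,0,0,0,0,0,-1],
    [0.003,0,0,0,0,0,-1],
    [0.003,0,0,0,0,0,-1]
  ]
}}

```text
t: 12.85
ee_pos: [0.5993, 0.0613, 0.071]
tcp_rot: [3.141, -0.0, 1.387]
force: [-0.8, -0.7, 3.6]
gripper_width: 0.175
```

Emit:
{"name": "jog_arm", "arguments": {
  "commands": [
    [0.001,0,0,0,0,0,-1],
    [0.002,0,0,0,0,0,-1],
    [0.003,0,0,0,0,0,-1],
    [0.003,0,0,0,0,0,-1]
  ]
}}

```text
t: 13.18
ee_pos: [0.5999, 0.0642, 0.071]
tcp_rot: [3.141, -0.0, 1.387]
force: [-0.4, -0.9, 5.9]
gripper_width: 0.178
```

Emit:
{"name": "jog_arm", "arguments": {
  "commands": [
    [0.001,0,0,0,0,0,-1],
    [0.002,0,0,0,0,0,-1],
    [0.003,0,0,0,0,0,-1],
    [0.003,0,0,0,0,0,-1]
  ]
}}

```text
t: 13.52
ee_pos: [0.6004, 0.0672, 0.071]
tcp_rot: [3.141, -0.0, 1.387]
force: [-1.2, -0.5, 5.9]
gripper_width: 0.178
```

```bash
python3 -c "
from h import *
st()
a=cams.capture('side');cv2.imwrite('pics/s3.png',cv2.resize(cv2.convertScaleAbs(a[30:230,150:330],alpha=1.5),None,fx=3,fy=3))"
```

```text
t 13.52 y_press 54.85 x 0.15 F along -0.71 across -1.07 z 5.94 w 0.178
```

View pics/s3.png

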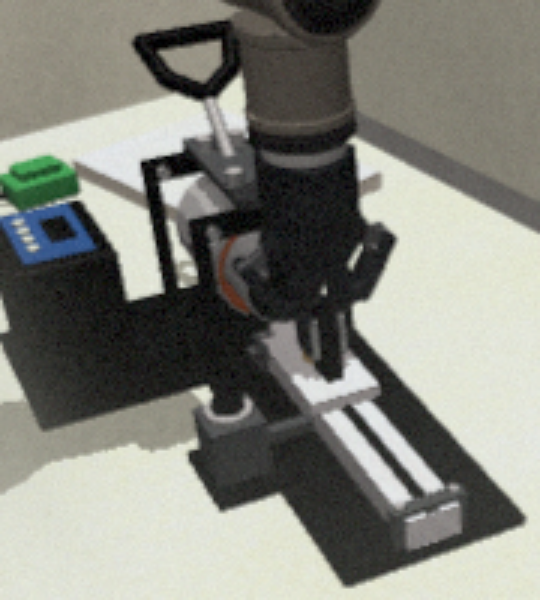

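The carriage has followed to about y = 55 and the press frame is still clear. No notch force yet, so continue.

Emit:
{"name": "jog_arm", "arguments": {
  "commands": [
    [0.001,0,0,0,0,0,-1],
    [0.002,0,0,0,0,0,-1],
    [0.003,0,0,0,0,0,-1],
    [0.003,0,0,0,0,0,-1]
  ]
}}

```text
t: 13.9
ee_pos: [0.601, 0.0702, 0.071]
tcp_rot: [3.141, -0.0, 1.387]
force: [-0.9, -0.9, 5.4]
gripper_width: 0.177
```

Emit:
{"name": "jog_arm", "arguments": {
  "commands": [
    [0.001,0,0,0,0,0,-1],
    [0.002,0,0,0,0,0,-1],
    [0.003,0,0,0,0,0,-1],
    [0.003,0,0,0,0,0,-1]
  ]
}}

```text
t: 14.23
ee_pos: [0.6015, 0.0732, 0.071]
tcp_rot: [3.141, -0.0, 1.387]
force: [-1.6, -0.1, 5.4]
gripper_width: 0.178
```

Emit:
{"name": "jog_arm", "arguments": {
  "commands": [
    [0.001,0,0,0,0,0,-1],
    [0.002,0,0,0,0,0,-1],
    [0.003,0,0,0,0,0,-1],
    [0.003,0,0,0,0,0,-1]
  ]
}}

```text
t: 14.57
ee_pos: [0.6021, 0.0765, 0.071]
tcp_rot: [3.141, -0.001, 1.387]
force: [-0.6, 2.2, 5.5]
gripper_width: 0.178
```

Emit:
{"name": "jog_arm", "arguments": {
  "commands": [
    [0.001,0,0,0,0,0,-1],
    [0.002,0,0,0,0,0,-1],
    [0.003,0,0,0,0,0,-1],
    [0.003,0,0,0,0,0,-1]
  ]
}}

```text
t: 14.9
ee_pos: [0.6028, 0.08, 0.0711]
tcp_rot: [3.14, -0.002, 1.387]
force: [0.8, 4.9, 6.0]
gripper_width: 0.177
```

The draw-in force is here: +2.2 N, then +4.9 N. Finer steps.

Emit:
{"name": "jog_arm", "arguments": {
  "commands": [
    [0.0005,0,0,0,0,0,-1],
    [0.0005,0,0,0,0,0,-1],
    [0.0005,0,0,0,0,0,-1]
  ]
}}

```text
t: 15.15
ee_pos: [0.6029, 0.0807, 0.071]
tcp_rot: [3.14, -0.002, 1.387]
force: [0.4, 5.3, 5.0]
gripper_width: 0.177
```

Emit:
{"name": "jog_arm", "arguments": {
  "commands": [
    [0.0005,0,0,0,0,0,-1],
    [0.0005,0,0,0,0,0,-1],
    [0.0005,0,0,0,0,0,-1]
  ]
}}

```text
t: 15.4
ee_pos: [0.603, 0.0812, 0.0711]
tcp_rot: [3.14, -0.002, 1.387]
force: [0.5, 5.8, 5.7]
gripper_width: 0.176
```

```bash
python3 -c "
from h import *
st()"
```

```text
t 15.4 y_press 69.12 x 0.16 F along 5.85 across -0.53 z 5.65 w 0.176
```

Emit:
{"name": "jog_arm", "arguments": {
  "commands": [
    [0.0005,0,0,0,0,0,-1],
    [0.0005,0,0,0,0,0,-1],
    [0.0005,0,0,0,0,0,-1]
  ]
}}

```text
t: 15.65
ee_pos: [0.6031, 0.0818, 0.071]
tcp_rot: [3.14, -0.002, 1.387]
force: [0.0, 6.1, 6.4]
gripper_width: 0.175
```

Emit:
{"name": "jog_arm", "arguments": {
  "commands": [
    [0.0005,0,0,0,0,0,-1],
    [0.0005,0,0,0,0,0,-1],
    [0.0005,0,0,0,0,0,-1]
  ]
}}

```text
t: 15.9
ee_pos: [0.6032, 0.0822, 0.071]
tcp_rot: [3.14, -0.002, 1.387]
force: [0.8, 6.8, 5.0]
gripper_width: 0.177
```

```bash
python3 -c "
from h import *
st()"
```

```text
t 15.9 y_press 70.13 x 0.17 F along 6.87 across -0.5 z 5.01 w 0.177
```

Emit:
{"name": "jog_arm", "arguments": {
  "commands": [
    [0.0005,0,0,0,0,0,-1],
    [0.0005,0,0,0,0,0,-1],
    [0.0005,0,0,0,0,0,-1]
  ]
}}

```text
t: 16.15
ee_pos: [0.6032, 0.0824, 0.0711]
tcp_rot: [3.14, -0.002, 1.387]
force: [0.2, 4.9, 5.3]
gripper_width: 0.177
```

Emit:
{"name": "jog_arm", "arguments": {
  "commands": [
    [0.0005,0,0,0,0,0,-1],
    [0.0005,0,0,0,0,0,-1],
    [0.0005,0,0,0,0,0,-1]
  ]
}}

```text
t: 16.4
ee_pos: [0.6032, 0.0824, 0.071]
tcp_rot: [3.14, -0.001, 1.387]
force: [0.6, 3.1, 4.7]
gripper_width: 0.178
```

The position now holds at 0.0824 while the force drops: the ball is at the notch's bottom. Bring the force to about zero.

Emit:
{"name": "jog_arm", "arguments": {
  "commands": [
    [0.0005,0,0,0,0,0,-1],
    [0.0005,0,0,0,0,0,-1],
    [0.0005,0,0,0,0,0,-1]
  ]
}}

```text
t: 16.65
ee_pos: [0.6032, 0.0826, 0.071]
tcp_rot: [3.141, -0.001, 1.387]
force: [-1.8, 1.0, 5.5]
gripper_width: 0.178
```

Emit:
{"name": "jog_arm", "arguments": {
  "commands": [
    [0.0004,0,0,0,0,0,-1],
    [0.0004,0,0,0,0,0,-1],
    [0.0004,0,0,0,0,0,-1]
  ]
}}

```text
t: 16.9
ee_pos: [0.6032, 0.0826, 0.071]
tcp_rot: [3.141, -0.0, 1.387]
force: [-1.2, -0.5, 5.8]
gripper_width: 0.178
```

```bash
python3 - <<'E'
from h import *
st()
p=cams.camera_params("wrist");a=cams.capture("wrist");s=robot.state()["ee_pos"]
q=proj(p,[s[0]+.03*.1824,s[1]+.03*.9832,.066]);print(q);u,v=q.astype(int)
cv2.imwrite("pics/w4.png",cv2.convertScaleAbs(cv2.resize(a[max(0,v-60):v+90,u-80:u+80],None,fx=4,fy=4),alpha=1.5,beta=20))
E
```

```text
t 16.9 y_press 70.49 x 0.13 F along -0.7 across -1.07 z 5.83 w 0.178
[322.0596036  204.94877115]
```

View pics/w4.png

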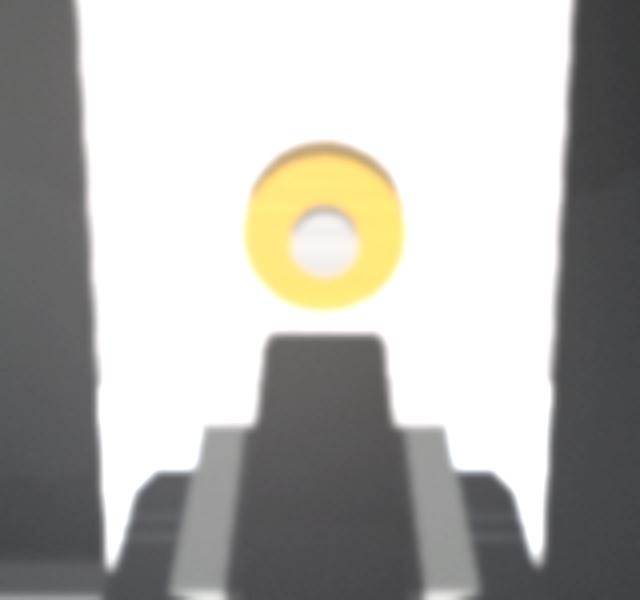

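The stem (a light disc at crop (324,242)) is now nearly flush with the brass sleeve, where before it stood well proud, and the fin is held between both pads. Hold briefly, check, and hand in.

Emit:
{"name": "jog_arm", "arguments": {
  "commands": [
    [0,0,0,0,0,0,-1],
    [0,0,0,0,0,0,-1],
    [0,0,0,0,0,0,-1],
    [0,0,0,0,0,0,-1],
    [0,0,0,0,0,0,-1],
    [0,0,0,0,0,0,-1]
  ]
}}

```text
t: 17.45
ee_pos: [0.6032, 0.0826, 0.071]
tcp_rot: [3.141, -0.0, 1.387]
force: [-0.9, -0.4, 5.8]
gripper_width: 0.177
```

```bash
python3 - <<'E'
from h import *
st()
t0=cv2.imread("pics/top0.png");t=cams.capture("top");print("bystander diff",cv2.absdiff(t0,t)[120:300,330:440].max())
st()
F=robot.state()["force"]
if abs(F[1])<2.5: print(robot.finish_job())
E
```

```text
t 17.45 y_press 70.49 x 0.13 F along -0.61 across -0.84 z 5.84 w 0.177
bystander diff 6
t 17.5 y_press 70.51 x 0.14 F along -1.82 across -0.95 z 6.16 w 0.179
the job is handed in; nothing more can be done
None
```

The latch plunger is down and latched, and the carriage is in the notch with the fin still gripped. The job was handed in at 17.5 s; the interface gives no verdict.

- **Plunger:** I pushed it to its stop (15.9 N, fingertip at 73 mm). After lifting clear, the wrist view showed its top level with its collar, and the carriage later slid past the latch block.
- **Notch:** Drag was about 1 N along the rail. Near the end the notch pulled the carriage forward with up to 6.9 N. Then the force fell to about zero while the carriage stopped moving (-0.6 N at rest).
- **Last checks:**
  - The gripper opening reads about 15 mm on the 16 mm fin.
  - The steel stem has sunk nearly level with its brass sleeve, judged by eye; I did not measure the 4.4 mm drop.
  - The top camera shows no change around the mug, tape roll and jar.
- **Disagreements:**
  - The carriage's final position works out at +70.5 mm, just past the stated +70 limit. That is within the 2 mm camera calibration.
  - The last along-rail reading before hand-in was -1.8 N, against -0.6 N just before, with no move commanded in between. I took it as sensor noise.
  - The gripper also carries a steady 6 N or so upward from closing on the fin.

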